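# Index the finishing turntable on to its next notch

### The job

The drawer front lying on the finishing turntable is sprayed from this side and its next side is wanted. With the fingertips press the index plunger's black button right in and turn the table anticlockwise (seen from above) out of its notch and on by a quarter turn until the plunger springs up and locks in the next notch, no farther, then come away. It is all pushing and nothing needs gripping: lift or carry nothing, do not touch the freshly sprayed drawer front, which must ride round undisturbed on its cones, and leave the other things on the bench where they are.

Things in the scene. Friction and masses are not known exactly. Their poses are not given: they have to be found in the camera images.
- turntable_base: Fixed part of a bench-top finishing turntable: grey foot, column and a level steel index plate (radius 184 mm, top 46 mm above the bench) whose rim has four half-round index notches 90 degrees apart, 20 mm wide. Origin on the bench, on the vertical turning axis (z).
- turntable (a joint): Angle of the round plywood table about its vertical axis, rad: about 0 at the start, locked in one notch with about 0.6 degree of play either way; grows anticlockwise seen from above; the next notch is at 1.571. It turns stiffly (friction about 0.3 N m) and stays where it is left.
- index_plunger (a joint): How far the plunger is pressed in (straight down), m: 0 sprung up, bolt in the notch; 0.012 bottom stop. Spring about 7 N at the top, 13 N at the bottom. Beyond 0.007 the bolt is under the index plate and the table can turn. Let go between notches it stays 0.007 down, riding under the plate, and springs up at the next notch; held down there, or whipped round fast, it passes the notch.
- plunger_top (a point): Centre of the flat top of the plunger's black mushroom button (40 mm across, 14 mm high), 124 mm above the bench when up; its axis is 188 mm from the turning axis, outside the plywood disc. A fingertip pressed on it can drag the table round, slipping a little; button and barrel can also be pushed from the side.
- table_centre (a point): Centre of the top face of the table (radius 160 mm), on the turning axis, 66 mm above the bench; turns with the table. In its -x direction a steel bracket (46 mm wide, top 72 mm above the bench, out to 215 mm from the axis) carries the plunger in an upright barrel, 28 mm in diameter, up to 98 mm above the bench.
- drawer_front: A cream freshly sprayed drawer front, 260 x 150 x 19 mm, about 0.5 kg, lying loose, face up, on four 32 mm cones in the middle of the table; origin at the centre of its underside (98 mm above the bench); its long side along its own y. Must ride along untouched.
- loose_cone: A spare grey plastic painter's cone, 42 mm wide, 32 mm high, standing loose on the bench near the turntable; a bystander; origin under its centre.
- sanding_block: A cork sanding block, 66 x 98 x 28 mm, lying loose near the turntable; a bystander; origin under its centre.
- paint_tin: A closed round paint tin, diameter 108 mm, 121 mm high; a bystander; origin under its centre.
- spray_gun: A cup spray gun standing on its aluminium cup, about 0.16 x 0.10 m in plan, 178 mm high; a bystander; origin under the centre of the cup.
- brush: A paint brush lying flat; a bystander; origin under its middle.
- putty_knife: A putty knife lying flat, about 200 mm long; a bystander; origin under its middle.
- filler_jar: A closed jar, diameter 68 mm, 75 mm high; a bystander; origin under its centre.

How it is judged:
By the outcome, as a careful person would: the job done as asked, in the order asked, and still so for the second after the job is handed in, with the robot touching nothing.
It also fails if it takes over 64 s, if anything falls off the work surface, if the arm or the gripper's body presses on something with over 40 N, if the wrist force passes 120 N, or if a joint passes its speed limit or range.

### The arm

A 6-joint arm with a two-finger parallel gripper is mounted at the origin on the work surface. World frame = base frame: x ahead of the robot, y to its left, z up, the work surface at z = 0. Lengths are in mm, angles in rad, forces in N, time in s.
With the tool pointing down it reaches from about 300 to 775 mm from the base axis. Payload 14.6 kg.
Tool frame: the origin (TCP) lies at the very end of the fingers, on their centre line; the grasp point (between the pads) lies 19 mm behind it; z points along the fingers, y is the line along which they close (so a half turn about z gives the same grasp; the last joint's range is limited). The gripper opens to 94 mm and grips with 3 to 60 N. Pads are 16 mm wide; open, the fingers measure 119 mm over their backs; the gripper's body (75 mm by 177 mm) begins 78 mm behind the grasp point.
Start: joints at [-1.411, 0.3, 1.521, -0, 1.321, -0.067], TCP at [123.667, -535.906, 182.246] pointing down, gripper open.
Joint ranges: [-3.03, 3.03], [-0.79, 2.21], [0.23, 2.52], [-1.04, 4.18], [0, 3.07], [-2.55, 2.55]. Speed limits (rad/s): [2.22, 2.22, 2.57, 3.14, 3.14, 3.14].

### API

Orientations are given as [roll, pitch, yaw] about the fixed x, y, z axes, in that order (R = Rz(yaw) Ry(pitch) Rx(roll)).
In Python, from cell import manip, eyes, ticket gives the robot as it stands. The module is installed in compiled form; this text tells all that it offers.
- The arm moves only by the tool arm_command, never from a script. Its argument "plan" is a list of rows, each a list of 5 numbers: the opening, from -1 (shut) to 1 (fully open), then the shift along the tool's x, y, z in m, then the turn about the tool's z in rad. In form: [[jaw, dx, dy, dz, roll], ...]. A call has 1 to 20 rows; each row shifts and turns the commanded pose from where the row before left it, along the tool's axes as they then stand; what a row does not reach is not made up. A row lasts 1/8 s, in which the tool goes at most 62.5 mm and 10.7 degrees, less where a joint would pass 70% of its speed; a pose out of reach is approached as far as the arm can. A call is refused whole if a number of a shift passes 0.0625 or a number of a turn 0.188, either way. A call with a gripper value outside its range is refused whole. The fingers move at their own pace and stop on an object; "newtons" is the grip in N (left out, the last holds). Time passes only in rows, so rows that do not move let the fingers close. It gives the time, the measured TCP pose, the force, the opening and the grip force at its end, in the units of the state.
- manip.read_state(): the state, without advancing time (a new reading comes with each control period).
- eyes.camera(name): name is "side" or "top"; returns a dict with "img" (400x640x3 uint8, blue, green, red), "z_map" (400x640 float32, mm along the optical axis (not along the pixel's ray), 0 where there is no reading), "fx", "fy", "cx", "cy" (pixels), "dist" ([k1, k2, p1, p2, k3] as OpenCV has them; the pictures are not rectified), "eye" and "orientation" of the camera in the world. Camera axes: x right, y down, z forward; pixel columns grow to the right and rows downward; lengths in mm; the calibration is good to about 2 mm. A picture is of the moment at which its call begins.
- ticket.sign_off(): hands the job in; it is judged then, once.
The state is a dict: "clock": time; "joints": joint angles; "qd": joint speeds; "effort": joint torques, N m; "eef_pos": TCP position; "eef_rot": TCP orientation; "wrist_force": force on the tool from outside, world axes, zero at the start; "moment": the same for the moment, N m; "finger_gap": finger opening in mm; "finger_force": force on a finger pad.
Only numpy, scipy, OpenCV 4.12 (cv2) and the standard library are available. Lean on these libraries where they do the work, as an engineer would, in place of code of your own. Each camera call takes 0.05 s, during which the arm holds its last target. There are 200 camera calls.

## Working session

There is one attempt and no reset: what is moved stays moved. The work goes in short steps, Python scripts to look and compute and a tool call to move; the robot and the scene stay as the last step left them, time stands still between calls to the robot, and variables do not carry over. Pictures are saved under pics/ and viewed, at most 10 in all, crops included, and the job is handed in when it is done.

Besides the shell and the picture viewer there is one more tool, called after "Request:" by a JSON object that holds its "method" and its "body". arm_command: Moves the arm, as the interface text tells. Its arguments: {"type":"object","properties":{"plan":{"type":"array"},"newtons":{"type":"number"}},"required":["plan"]}

```bash
mkdir -p pics; python3 - <<'E'
from cell import manip, eyes
import cv2,pickle
s=manip.read_state(); print(s)
d={}
for n in("top","side"):
    c=eyes.camera(n); d[n]=c; cv2.imwrite(f"pics/{n}0.png",c["img"]); print(n,{k:c[k] for k in c if k not in("img","z_map")})
pickle.dump(d,open("c0.pkl","wb"))
E
```

```text
{'clock': 0.0, 'joints': array([-1.41058538e+00,  3.00475523e-01,  1.52158057e+00, -1.48834799e-05,
        1.32067562e+00, -6.65854784e-02]), 'qd': array([-0.00080344,  0.00187883,  0.00053639,  0.00015699, -0.00056125,
       -0.00068836]), 'effort': array([ 1.24827537e-03, -5.31802011e+01, -3.52735913e+01,  7.09236693e-02,
        2.43535725e-02, -1.13077563e-04]), 'eef_pos': array([ 123.6269547 , -535.63518191,  181.68412746]), 'eef_rot': array([-3.14045515e+00, -6.14050037e-05,  2.26800083e-01]), 'wrist_force': array([0.16098898, 0.20620536, 1.09434818]), 'moment': array([0.01811085, 0.04424925, 0.00390839]), 'finger_force': 0.0, 'finger_gap': 93.93465682932522}
top {'fx': 376.88697435791767, 'fy': 376.88697435791767, 'cx': 316.61699839864974, 'cy': 203.5061585674488, 'dist': array([-0.00672751,  0.        ,  0.        ,  0.        ,  0.        ]), 'eye': array([ 379.02072404,   40.40534482, 1224.93936188]), 'orientation': array([-3.02119063, -0.00322023, -1.56861565])}
side {'fx': 386.3089270454986, 'fy': 386.3089270454986, 'cx': 317.88729742567887, 'cy': 202.54529540430332, 'dist': array([-0.09639931,  0.        ,  0.        ,  0.        ,  0.        ]), 'eye': array([ 494.61351343, 1020.2732328 ,  861.67466919]), 'orientation': array([-2.23255972e+00, -2.40820303e-03, -3.10731246e+00])}
```

View pics/top0.png

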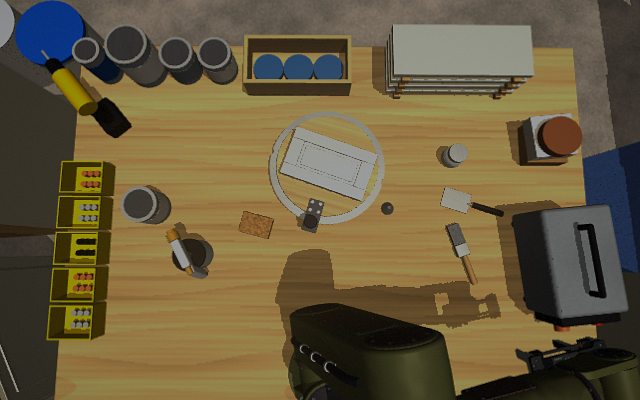

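View pics/side0.png

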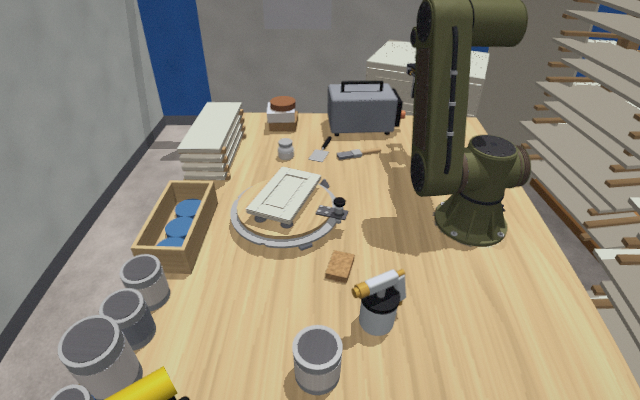

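The top view shows the table centre near (327,167), the button near (311,221), the block at (256,224) and the cone at (387,208). The side view shows the button at about (339,202). Anticlockwise carries the button to the right in the top view, towards -y.

```bash
cat >h.py <<'E'
import numpy as np,cv2
from scipy.spatial.transform import Rotation as R
def world(c):
    h,w=c["z_map"].shape
    K=np.array([[c["fx"],0,c["cx"]],[0,c["fy"],c["cy"]],[0,0,1]])
    u,v=np.meshgrid(np.arange(w),np.arange(h))
    n=cv2.undistortPoints(np.stack([u,v],-1).reshape(-1,1,2).astype(float),K,c["dist"]).reshape(h,w,2)
    p=np.dstack([n,np.ones((h,w))])*c["z_map"][...,None]
    return p@R.from_euler("xyz",c["orientation"]).as_matrix().T+c["eye"]
def circ(P):
    x,y=P[:,0],P[:,1]
    for _ in range(4):
        s=np.linalg.lstsq(np.c_[2*x,2*y,np.ones(len(x))],x*x+y*y,rcond=None)[0]
        r=np.sqrt(s[2]+s[0]**2+s[1]**2); e=abs(np.hypot(x-s[0],y-s[1])-r); k=e<max(3,2*np.median(e)); x,y=x[k],y[k]
    return s[0],s[1],r,len(x)
E
python3 - <<'E'
from h import *
import pickle
d=pickle.load(open("c0.pkl","rb"))
np.set_printoptions(precision=1,suppress=True)
for n,(u0,u1,v0,v1) in {"top":(260,400,105,240),"side":(220,365,160,255)}.items():
    c=d[n];W=world(c);img=c["img"]
    m=np.zeros(W.shape[:2],bool);m[v0:v1,u0:u1]=1
    z=W[...,2]
    hsv=cv2.cvtColor(img,cv2.COLOR_BGR2HSV)
    k=m&(abs(z-66)<6)&(hsv[...,1]>60)
    print(n,"ply z",np.median(z[k]),k.sum())
    k=m&(abs(z-46)<6)&(hsv[...,1]<50)
    P=W[k]; print("ring pts",len(P),"circ",circ(P),"x",P[:,0].min(),P[:,0].max(),"y",P[:,1].min(),P[:,1].max())
    k=m&(abs(z-66)<6)&(hsv[...,1]>60)
    hull=cv2.convexHull(W[k][:,:2].astype(np.float32))[:,0]; print("disc",circ(hull))
    k=m&(abs(z-124)<6)&(hsv[...,2]<70)
    print("button",W[k].mean(0),np.median(W[k],0),k.sum(),np.ptp(W[k],axis=0))
    k=m&(abs(z-117)<5)&(hsv[...,2]>110)
    print("drawer",cv2.minAreaRect(W[k][:,:2].astype(np.float32)),np.median(z[k]))
W=world(d["top"])
for n,(u,v) in dict(cone=(387,208),block=(256,224),jar=(455,155),knife=(455,200),tin=(145,203)).items(): print(n,W[v,u])
E
```

```text
top ply z 66.4667142407252 3400
ring pts 1915 circ (np.float64(642.8716716816202), np.float64(4.713535516893899), np.float64(173.45076118148756), 1555) x 459.8205559004667 822.2461659840006 y -178.59434342818994 186.09513633338372
disc (np.float64(641.522633284225), np.float64(5.145739804516779), np.float64(159.18355043018857), 30)
button [464.2  55.1 124.1] [460.5  56.4 124.1] 143 [244.5 170.7  11.4]
drawer ((636.5991821289062, 1.921173095703125), (260.2265930175781, 150.70359802246094), 70.24964904785156) 116.717965950971
side ply z 65.08119675133457 2127
ring pts 1158 circ (np.float64(640.5433182869484), np.float64(5.605075898511814), np.float64(173.05970545105856), 854) x 453.3169353153284 911.047301487165 y -298.90369915348765 192.5216891420248
disc (np.float64(639.4312919977338), np.float64(9.454511655571878), np.float64(158.13746956498474), 30)
button [459.4  62.6 122.8] [459.6  63.5 122.9] 69 [31.5 35.5  9.3]
drawer ((579.6260986328125, 23.609390258789062), (264.9341735839844, 272.99200439453125), 70.9572525024414) 115.59472035219824
cone [ 509.4 -187.2   33.2]
block [457.7 229.1  29.4]
jar [ 671.8 -395.1   76.6]
knife [ 538.9 -414.7    8.1]
tin [512.9 543.8 120.4]
```

Request:
{"method": "arm_command", "body": {"plan": [[-1,0,0,0,0.1134],[-1,0,0,0,0.1134],[-1,0.021,-0.037,0,0],[-1,0.021,-0.037,0,0],[-1,0.021,-0.037,0,0],[-1,0.021,-0.037,0,0],[-1,0.021,-0.037,0,0],[-1,0.021,-0.037,0,0],[-1,0.021,-0.037,0,0],[-1,0.021,-0.037,0,0],[-1,0.021,-0.037,0,0],[-1,0.021,-0.037,0,0],[-1,0.021,-0.037,0,0],[-1,0.021,-0.037,0,0],[-1,0.021,-0.037,0,0],[-1,0.021,-0.037,0,0],[-1,0.021,-0.037,0,0],[-1,0.021,-0.037,0,0],[-1,0,0,0,0],[-1,0,0,0,0]], "newtons": 20}}

```text
clock: 2.6
eef_pos: [459.3, 55.7, 182.0]
eef_rot: [3.141, 0.001, 0.0]
wrist_force: [-0.8, 0.2, -0.4]
finger_gap: 0.6
finger_force: 0.0
```

Request:
{"method": "arm_command", "body": {"plan": [[-1,0.001,-0.002,0.02,0],[-1,0,0,0.02,0],[-1,0,0,0.012,0],[-1,0,0,0.005,0],[-1,0,0,0.004,0],[-1,0,0,0.004,0],[-1,0,0,0.003,0],[-1,0,0,0.002,0],[-1,0,0,0,0]]}}

```text
clock: 3.72
eef_pos: [460.7, 58.1, 112.2]
eef_rot: [3.142, 0.0, 0.0]
wrist_force: [0.1, 0.8, 0.1]
finger_gap: 0.5
finger_force: 0.0
```

```bash
python3 - <<'E'
from h import *
from cell import manip,eyes
s=manip.read_state();print(s["eef_pos"],s["wrist_force"],s["effort"],s["joints"])
c=eyes.camera("side");cv2.imwrite("pics/s1.png",cv2.resize(c["img"][140:260,220:380],None,fx=5,fy=5,interpolation=2))
E
```

```text
[460.6565442   58.09175538 112.19524072] [0.11196645 0.78665366 0.06939876] [-2.59819855e-03 -4.31182122e+01 -3.20032525e+01  1.11447042e-02
 -1.26571655e-01 -2.79703263e-04] [ 4.65426403e-02  1.85206176e-01  1.83725226e+00 -1.35596538e-05
  1.11923748e+00  1.61732215e+00]
```

View pics/s1.png

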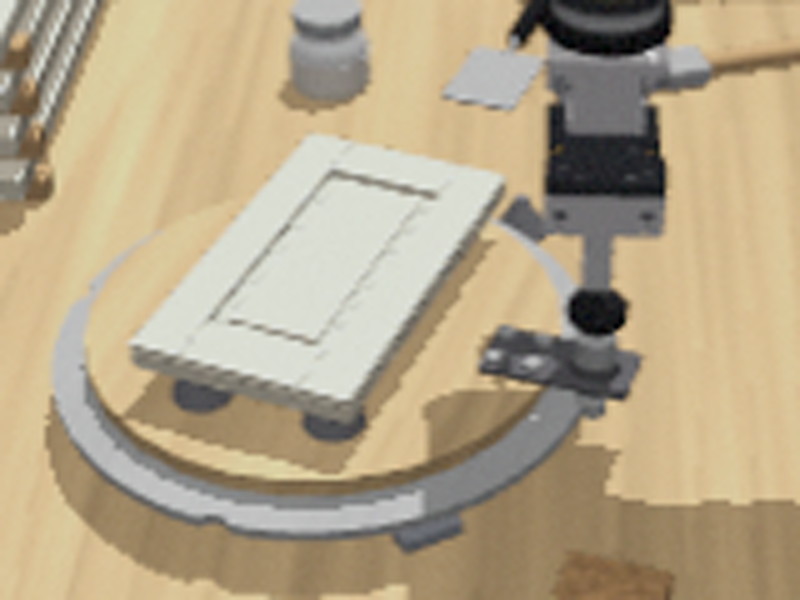

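The finger shows behind the button (crop ~(597,260)) and the button at crop (597,312) is not covered, so the finger is standing off towards -y. I'll measure both from depth.

```bash
python3 - <<'E'
from h import *
from cell import manip,eyes
np.set_printoptions(precision=1,suppress=True)
c=eyes.camera("side");W=world(c)
for v in range(178,220,2): print(v,*[f"{W[v,u]} {c['img'][v,u]}" for u in (336,339,342)])
c=eyes.camera("top");W=world(c);print(W[215:228:3,306:318:3].reshape(-1,3))
E
```

```text
178 [473.8 150.7 269.9] [31 28 29] [465.6 149.2 269.1] [35 28 30] [457.3 146.1 267.2] [30 27 27]
180 [473.4 143.8 258.6] [114 110 113] [465.2 145.8 260.2] [113 110 113] [456.9 143.9 259.1] [115 112 114]
182 [473.  137.4 247.5] [114 112 114] [464.8 141.1 250.2] [116 113 115] [456.4 138.6 248.8] [114 112 113]
184 [472.9 141.3 243.4] [114 112 115] [464.5 138.4 241.6] [114 112 113] [456.1 136.  240.1] [115 112 115]
186 [472.7 139.5 235.3] [114 113 113] [464.2 137.4 234. ] [118 115 118] [455.8 137.4 234.3] [114 112 113]
188 [470.8  71.4 179.5] [122 148 168] [461.8  73.7 181.4] [113 112 114] [ 441.6 -178.9    0.1] [125 143 155]
190 [470.6  72.8 173. ] [141 160 177] [461.5  73.4 173.7] [114 112 115] [ 441.9 -163.5    1.9] [132 158 177]
192 [470.2  69.9 163.4] [123 141 155] [461.2  72.4 165.4] [114 113 113] [ 441.7 -159.8   -4.8] [131 159 177]
194 [470.   68.7 154.9] [122 137 153] [461.   73.4 158.6] [115 115 114] [ 442.1 -142.5   -1.4] [127 154 173]
196 [469.8  71.4 149.3] [123 139 155] [460.6  69.6 148.2] [114 114 113] [ 442.4 -126.4    1.4] [138 172 195]
198 [469.   48.6 124.2] [40 38 39]
[... 768 characters left out ...]
 72.1  78.2] [54 54 54] [458.1  72.4  78.8] [65 64 64] [448.4  69.1  76.3] [55 51 51]
216 [467.4  73.9  71.4] [68 66 68] [457.9  75.9  73.4] [60 60 59] [448.2  71.8  70.3] [95 92 92]
218 [467.3  79.7  68. ] [53 48 50] [457.8  81.2  69.6] [57 56 55] [448.5  84.7  72.8] [74 70 71]
[[449.6  60.2 442. ]
 [449.6  53.9 441.7]
 [449.8  47.7 440. ]
 [449.7  41.4 440.4]
 [443.5  60.2 439.5]
 [443.8  54.  435.9]
 [443.8  47.7 435.9]
 [443.7  41.4 437.8]
 [437.7  60.3 432.5]
 [437.8  54.  432.1]
 [437.6  47.7 435. ]
 [437.8  41.4 432.1]
 [431.7  60.4 428.1]
 [431.7  54.1 428.3]
 [431.9  47.7 426.1]
 [431.8  41.4 427. ]
 [426.2  60.7 414.1]
 [426.2  54.3 413.1]
 [426.3  47.8 412.5]
 [426.5  41.4 409.8]]
```

Depth puts the fingertip's end at about z≈145, above the button, although the reading says 112. So the button isn't touched yet. I'll go down in small steps and use the force to find contact.

Request:
{"method": "arm_command", "body": {"plan": [[-1,-0.001,-0.002,0.004,0],[-1,0,0,0.004,0],[-1,0,0,0.004,0],[-1,0,0,0.003,0],[-1,0,0,0,0]]}}

```text
clock: 4.5
eef_pos: [459.7, 60.1, 97.4]
eef_rot: [-3.141, -0.0, -0.0]
wrist_force: [-2.8, 0.8, 7.8]
finger_gap: 0.6
finger_force: 3.8
```

Request:
{"method": "arm_command", "body": {"plan": [[-1,0,0,0.003,0],[-1,0,0,0.003,0],[-1,0,0,0,0]]}}

```text
clock: 4.88
eef_pos: [459.7, 60.2, 91.6]
eef_rot: [-3.141, -0.0, 0.0]
wrist_force: [-4.1, 0.3, 10.4]
finger_gap: 0.4
finger_force: 5.3
```

Request:
{"method": "arm_command", "body": {"plan": [[-1,0,0,0.003,0],[-1,0,0,0,0]]}}

```text
clock: 5.12
eef_pos: [459.8, 60.2, 89.0]
eef_rot: [-3.141, -0.0, 0.0]
wrist_force: [-5.1, -0.3, 13.1]
finger_gap: 0.8
finger_force: 6.5
```

Request:
{"method": "arm_command", "body": {"plan": [[-1,0,0,0.002,0],[-1,0,0,0.001,0],[-1,0,0,0,0]]}}

```text
clock: 5.5
eef_pos: [460.5, 60.8, 88.5]
eef_rot: [-3.14, -0.003, 0.0]
wrist_force: [-18.0, 4.6, 47.0]
finger_gap: 0.4
finger_force: 23.5
```

```bash
python3 - <<'E'
import numpy as np
t=np.radians(163.2+np.arange(0,91,3)); x=640.5+188.5*np.cos(t); y=5.5+188.5*np.sin(t)
for i in range(30): print(3*i+3, round((x[i+1]-x[i])/1e3,4), round(-(y[i+1]-y[i])/1e3,4), round(x[i+1],1),round(y[i+1],1))
E
```

```text
3 -0.0026 0.0095 457.4 50.5
6 -0.0021 0.0096 455.3 40.8
9 -0.0016 0.0097 453.7 31.1
12 -0.0011 0.0098 452.7 21.3
15 -0.0006 0.0099 452.1 11.4
18 -0.0001 0.0099 452.0 1.6
21 0.0005 0.0099 452.5 -8.3
24 0.001 0.0098 453.5 -18.1
27 0.0015 0.0098 455.0 -27.9
30 0.002 0.0097 457.0 -37.5
33 0.0025 0.0095 459.5 -47.1
36 0.003 0.0094 462.5 -56.5
39 0.0035 0.0092 466.0 -65.7
42 0.004 0.009 469.9 -74.8
45 0.0044 0.0088 474.4 -83.6
48 0.0049 0.0086 479.3 -92.1
51 0.0053 0.0083 484.6 -100.5
54 0.0058 0.008 490.4 -108.5
57 0.0062 0.0077 496.5 -116.2
60 0.0066 0.0074 503.1 -123.5
63 0.0069 0.007 510.0 -130.6
66 0.0073 0.0066 517.3 -137.2
69 0.0076 0.0063 525.0 -143.4
72 0.008 0.0058 532.9 -149.3
75 0.0082 0.0054 541.2 -154.7
78 0.0085 0.005 549.7 -159.7
81 0.0088 0.0045 558.5 -164.2
84 0.009 0.0041 567.5 -168.3
87 0.0092 0.0036 576.6 -171.9
90 0.0094 0.0031 586.0 -175.0
```

Request:
{"method": "arm_command", "body": {"plan": [[-1,0,0,-0.001,0],[-1,0,0,0,0]]}}

```text
clock: 5.75
eef_pos: [460.3, 60.8, 88.7]
eef_rot: [-3.14, -0.002, 0.0]
wrist_force: [-13.7, 4.2, 34.9]
finger_gap: 0.3
finger_force: 17.6
```

Request:
{"method": "arm_command", "body": {"plan": [[-1,-0.0013,0.0048,0,0],[-1,-0.0013,0.0047,0,0],[-1,-0.0021,0.0096,0,0],[-1,-0.0016,0.0097,0,0],[-1,-0.0011,0.0098,0,0],[-1,-0.0006,0.0099,0,0]]}}

```text
clock: 6.5
eef_pos: [453.9, 11.4, 88.8]
eef_rot: [-3.141, -0.006, 0.0]
wrist_force: [0.7, 2.4, 25.1]
finger_gap: 0.4
finger_force: 12.9
```

Request:
{"method": "arm_command", "body": {"plan": [[-1,-0.0001,0.0099,0,0],[-1,0.0005,0.0099,0,0],[-1,0.001,0.0098,0,0],[-1,0.0015,0.0098,0,0],[-1,0.002,0.0097,0,0],[-1,0,0,0,0]]}}

```text
clock: 7.25
eef_pos: [459.1, -38.5, 88.8]
eef_rot: [3.14, -0.007, -0.001]
wrist_force: [0.5, -0.3, 26.0]
finger_gap: 0.7
finger_force: 12.7
```

```bash
python3 - <<'E'
from h import *
from cell import manip,eyes
print(manip.read_state()["wrist_force"])
c=eyes.camera("side");cv2.imwrite("pics/s2.png",cv2.resize(c["img"][140:260,220:380],None,fx=5,fy=5,interpolation=2))
E
```

```text
[ 0.45830868 -0.34285045 25.95869217]
```

View pics/s2.png

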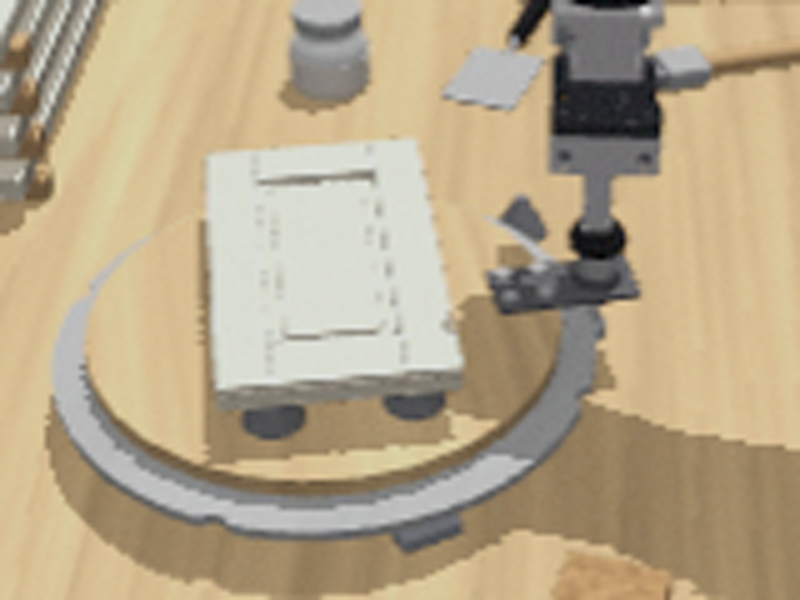

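The table has turned about 30° with the finger on the button at crop (597,230), and the drawer front is riding along. I'll carry on dragging to about 66°.

Request:
{"method": "arm_command", "body": {"plan": [[-1,0.0025,0.0095,0,0],[-1,0.003,0.0094,0,0],[-1,0.0035,0.0092,0,0],[-1,0.004,0.009,0,0],[-1,0.0044,0.0088,0,0],[-1,0.0049,0.0086,0,0],[-1,0.0053,0.0083,0,0],[-1,0.0058,0.008,0,0],[-1,0.0062,0.0077,0,0],[-1,0.0066,0.0074,0,0],[-1,0.0069,0.007,0,0],[-1,0.0073,0.0066,0,0],[-1,0,0,0,0]]}}

```text
clock: 8.93
eef_pos: [519.5, -138.1, 88.9]
eef_rot: [3.139, -0.006, -0.0]
wrist_force: [1.6, 0.2, 22.6]
finger_gap: 0.1
finger_force: 11.1
```

Request:
{"method": "arm_command", "body": {"plan": [[-1,0,0,-0.005,0],[-1,0,0,-0.015,0],[-1,0,0,-0.03,0],[-1,-0.02,0,0,0],[-1,-0.02,0,0,0],[-1,-0.02,0,0,0],[-1,0,0,0,0]]}}

```text
clock: 9.8
eef_pos: [456.4, -137.1, 136.6]
eef_rot: [3.142, 0.0, -0.0]
wrist_force: [-0.2, -0.9, -0.1]
finger_gap: 0.3
finger_force: 0.0
```

```bash
cat >m.py <<'E'
from h import *
from cell import manip,eyes
import sys
np.set_printoptions(precision=1,suppress=True)
print(manip.read_state()["eef_pos"])
for n in("side","top"):
    c=eyes.camera(n);W=world(c);z=W[...,2];hsv=cv2.cvtColor(c["img"],cv2.COLOR_BGR2HSV)
    r=np.hypot(W[...,0]-641,W[...,1]-5.5)
    k=((z>108)&(z<130)&(r>160)&(r<215)&(hsv[...,2]<75)).astype(np.uint8)
    q,l,st,ce=cv2.connectedComponentsWithStats(k)
    for i in range(1,q):
        if st[i,4]>20:
            P=W[l==i]; m=(P.min(0)+P.max(0))/2; print(n,"dark",st[i],P.mean(0),m,"ang",np.degrees(np.arctan2(*(P.mean(0)-[641,5.5,0])[[1,0]]))%360, "topz",np.percentile(P[:,2],[50,80]))
    k=(abs(z-116.5)<5)&(hsv[...,2]>110)&(r<170)&(hsv[...,1]<60)
    if n=="top":print("drawer",cv2.minAreaRect(W[k][:,:2].astype(np.float32)))
    if len(sys.argv)>1: cv2.imwrite(f"pics/{sys.argv[1]}{n}.png",c["img"] if n=="top" else cv2.resize(c["img"][120:260,200:380],None,fx=4,fy=4,interpolation=2))
E
python3 m.py a
```

```text
[ 456.4 -137.1  136.6]
side dark [318 167  10   7  57] [ 515.4 -126.8  115.1] [ 515.8 -130.3  114. ] ang 226.4969007597479 topz [115.9 117.2]
top dark [368 197   6  10  27] [ 520.8 -121.8  116.2] [ 519.9 -122.5  116.8] ang 226.65731261718534 topz [116.2 118.4]
drawer ((642.952392578125, -0.9409637451171875), (149.4985809326172, 259.66644287109375), 45.22309112548828)
```

View pics/aside.png

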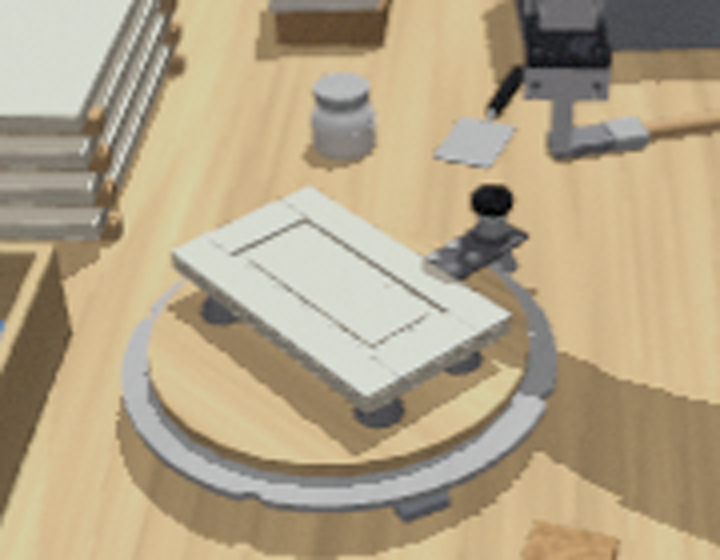

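Drawer angle shows 65° turned, and the plunger is riding 7 mm down (button top ≈117). Next I'll go down beside the bracket and push its side, since that can't hold the button down.

Request:
{"method": "arm_command", "body": {"plan": [[-1,0.008,-0.015,0,0],[-1,0.008,-0.014,0,0],[-1,0,0,0.03,0],[-1,0,0,0.03,0],[-1,0,0,0.025,0],[-1,0,0,0.016,0],[-1,0,0,0,0]]}}

```text
clock: 10.78
eef_pos: [472.9, -107.4, 34.5]
eef_rot: [-3.141, 0.002, 0.001]
wrist_force: [0.3, -0.5, 0.2]
finger_gap: 0.6
finger_force: 0.0
```

```bash
python3 m.py b; python3 - <<'E'
import numpy as np
def p(a,s):
    a=np.radians(a);u=np.array([np.cos(a),np.sin(a)]);t=np.array([-u[1],u[0]]);return np.array([641,5.5])+197*u-s*t
q=p(228.3,50)
L=[(228.3,43),(228.3,38)]+[(x,38) for x in np.arange(230.3,256,2)]
for a,s in L: n=p(a,s);d=n-q;print(round(a,1),s,n.round(1),"dx",round(d[0]/1e3,4),"dy",round(-d[1]/1e3,4));q=n
E
```

```text
[ 472.9 -107.4   34.5]
side dark [318 167   7   7  40] [ 519.9 -126.3  115.2] [ 521.  -127.3  113.8] ang 227.4207807185616 topz [115.2 118.2]
drawer ((642.8240966796875, -1.150146484375), (149.23008728027344, 259.9847717285156), 45.21092224121094)
228.3 43 [ 477.8 -113. ] dx 0.0052 dy 0.0047
228.3 38 [ 481.6 -116.3] dx 0.0037 dy 0.0033
230.3 38 [ 485.9 -121.8] dx 0.0043 dy 0.0055
232.3 38 [ 490.5 -127.1] dx 0.0045 dy 0.0053
234.3 38 [ 495.2 -132.3] dx 0.0047 dy 0.0052
236.3 38 [ 500.1 -137.3] dx 0.0049 dy 0.005
238.3 38 [ 505.2 -142.1] dx 0.0051 dy 0.0048
240.3 38 [ 510.4 -146.8] dx 0.0052 dy 0.0047
242.3 38 [ 515.8 -151.3] dx 0.0054 dy 0.0045
244.3 38 [ 521.3 -155.5] dx 0.0055 dy 0.0043
246.3 38 [ 527.  -159.6] dx 0.0057 dy 0.0041
248.3 38 [ 532.9 -163.5] dx 0.0058 dy 0.0039
250.3 38 [ 538.8 -167.2] dx 0.006 dy 0.0037
252.3 38 [ 544.9 -170.6] dx 0.0061 dy 0.0035
254.3 38 [ 551.1 -173.9] dx 0.0062 dy 0.0032
```

View pics/bside.png

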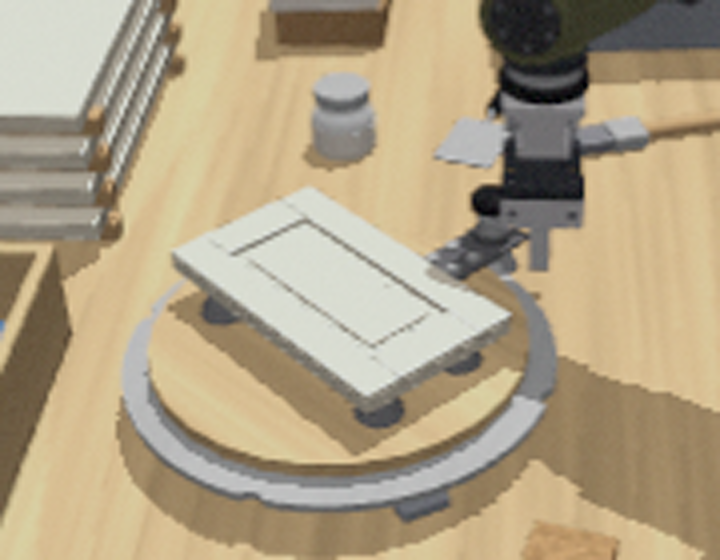

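```bash
python3 - <<'E'
from h import *
from cell import eyes
np.set_printoptions(precision=1,suppress=True)
W=world(eyes.camera("side"))
for v in range(166,190): print(v,W[v,330],W[v,334],W[v,338])
E
```

```text
166 [490.1 -22.9 197.5] [477.4 -21.6 198.6] [464.7 -23.4 197.8]
167 [490.1 -20.5 195.3] [477.4 -16.1 198.4] [464.7 -18.3 197.3]
168 [490.  -18.  193.1] [477.3 -16.5 194.4] [464.5 -19.8 192.6]
169 [489.9 -24.1 185.3] [477.1 -20.8 187.8] [464.3 -21.5 187.7]
170 [489.8 -19.2 184.8] [477.  -22.4 183. ] [464.1 -25.1 181.6]
171 [489.7 -23.9 177.8] [476.9 -22.3 179.2] [464.1 -20.6 180.6]
172 [489.6 -26.3 172.4] [476.7 -26.7 172.5] [463.8 -25.5 173.6]
173 [489.6 -26.9 168.1] [476.5 -29.7 166.6] [463.6 -28.3 167.9]
174 [489.5 -28.  163.5] [476.5 -27.9 163.9] [463.5 -28.7 163.7]
175 [489.4 -28.4 159.3] [476.4 -27.5 160.3] [463.5 -24.  162.9]
176 [489.3 -27.6 156. ] [476.2 -29.4 155.1] [463.2 -27.7 156.6]
177 [ 488.1 -246.4    3.8] [475.  -95.6 106.3] [ 456.3 -252.     0.9]
178 [ 488.5 -141.4   70.6] [474.9 -94.2 103.1] [ 456.3 -248.8   -1.8]
179 [ 488.5 -139.1   67.7] [474.8 -94.   99. ] [ 456.4 -241.3   -1.4]
180 [ 488.4 -132.8   67.7] [474.7 -91.9  96.2] [ 456.4 -234.6   -1.6]
181 [ 487.8 -224.4   -0.2] [474.5 -97.2  88.3] [ 456.5 -227.1   -1.2]
182 [ 487.7 -216.1    0.9] [474.4 -94.7  85.8] [ 456.5 -220.6   -1.4]
183 [ 487.7 -211.1   -0.4] [474.3 -93.6  82.3] [ 456.5 -213.8   -1.4]
184 [ 487.6 -203.2    0.5] [474.2 -93.2  78.3] [ 456.6 -208.2   -2.3]
185 [ 487.6 -196.5    0.4] [474.  -94.5  73. ] [ 456.7 -199.8   -1. ]
186 [ 487.5 -190.7   -0.1] [473.9 -94.5  68.7] [ 456.8 -189.1    1.8]
187 [ 487.4 -184.8   -0.6] [ 472.1 -187.9   -2.4] [ 456.8 -184.2    0.6]
188 [ 487.4 -178.3   -0.7] [ 472.1 -180.4   -1.8] [ 456.7 -183.1   -3.3]
189 [ 487.3 -170.5    0.2] [ 472.  -175.4   -2.9] [ 456.9 -171.9    0.1]
```

Request:
{"method": "arm_command", "body": {"plan": [[-1,0.0052,0.0047,0,0],[-1,0.0037,0.0043,0,0],[-1,0.0043,0.0055,0,0],[-1,0,0,0,0]]}}

```text
clock: 11.42
eef_pos: [486.4, -122.8, 35.3]
eef_rot: [-3.141, 0.0, -0.0]
wrist_force: [-1.4, 1.0, 0.9]
finger_gap: 0.6
finger_force: 0.6
```

Request:
{"method": "arm_command", "body": {"plan": [[-1,-0.004,-0.004,0,0],[-1,0,0,0.005,0],[-1,0.004,0.004,0,0],[-1,0.0045,0.0053,0,0],[-1,0.0047,0.0052,0,0],[-1,0.0049,0.005,0,0],[-1,0.0051,0.0048,0,0],[-1,0.0052,0.0047,0,0],[-1,0,0,0,0]]}}

```text
clock: 12.55
eef_pos: [510.7, -147.6, 30.0]
eef_rot: [-3.141, 0.001, -0.0]
wrist_force: [-0.8, 1.9, 0.1]
finger_gap: 0.6
finger_force: 0.6
```

```bash
python3 m.py
```

```text
[ 510.7 -147.6   30. ]
drawer ((643.4515380859375, -0.4191741943359375), (150.23745727539062, 259.9067077636719), 56.70127868652344)
```

Request:
{"method": "arm_command", "body": {"plan": [[-1,0.0054,0.0045,0,0],[-1,0.0055,0.0043,0,0],[-1,0.0057,0.0041,0,0],[-1,0.0029,0.002,0,0],[-1,0.0029,0.0019,0,0],[-1,0,0,0,0]]}}

```text
clock: 13.4
eef_pos: [532.7, -163.9, 30.0]
eef_rot: [-3.141, 0.001, 0.0]
wrist_force: [-2.4, 4.8, 0.7]
finger_gap: 0.6
finger_force: 1.8
```

```bash
python3 m.py
```

```text
[ 532.7 -163.9   30. ]
drawer ((644.1065673828125, -0.47360992431640625), (148.78335571289062, 260.4358215332031), 64.15094757080078)
```

Request:
{"method": "arm_command", "body": {"plan": [[-1,0.0018,0.0011,0,0],[-1,0.0018,0.0011,0,0],[-1,0.0018,0.0011,0,0],[-1,0.0018,0.0011,0,0],[-1,0.0018,0.0011,0,0],[-1,0.0018,0.001,0,0],[-1,0.0018,0.001,0,0],[-1,0,0,0,0]]}}

```text
clock: 14.5
eef_pos: [545.3, -171.5, 30.1]
eef_rot: [-3.141, 0.001, 0.0]
wrist_force: [-2.3, 3.5, -0.0]
finger_gap: 0.4
finger_force: 1.9
```

```bash
python3 m.py
```

```text
[ 545.3 -171.5   30.1]
drawer ((644.7806396484375, -0.170806884765625), (149.73085021972656, 260.43756103515625), 68.39525604248047)
```

Request:
{"method": "arm_command", "body": {"plan": [[-1,0.0013,0.0007,0,0],[-1,0.0013,0.0007,0,0],[-1,0.0013,0.0007,0,0],[-1,0,0,0,0]]}}

```text
clock: 15.1
eef_pos: [549.7, -174.2, 30.4]
eef_rot: [3.141, -0.001, 0.0]
wrist_force: [-0.9, 1.1, -0.2]
finger_gap: 0.6
finger_force: 0.3
```

Request:
{"method": "arm_command", "body": {"plan": [[-1,0.0013,0.0007,0,0],[-1,0,0,0,0]]}}

```text
clock: 15.35
eef_pos: [551.0, -174.9, 30.4]
eef_rot: [3.141, -0.001, -0.0]
wrist_force: [0.4, 0.6, -0.4]
finger_gap: 0.0
finger_force: 0.2
```

Request:
{"method": "arm_command", "body": {"plan": [[-1,0.0013,0.0007,0,0],[-1,0,0,0,0]]}}

```text
clock: 15.6
eef_pos: [552.2, -175.4, 30.3]
eef_rot: [3.141, -0.0, 0.0]
wrist_force: [-0.2, 0.1, 0.8]
finger_gap: 0.8
finger_force: 0.2
```

```bash
python3 m.py c
```

```text
[ 552.2 -175.4   30.3]
drawer ((644.641357421875, 0.2471160888671875), (149.79409790039062, 259.9118957519531), 70.38992309570312)
```

View pics/cside.png

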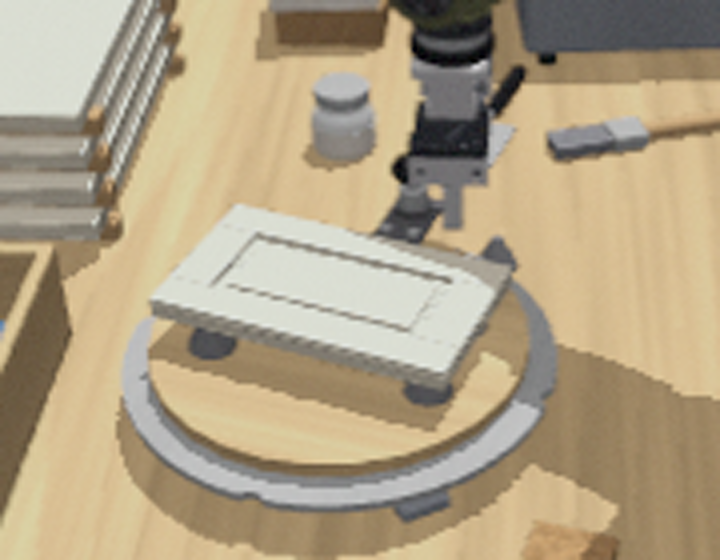

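Drawer angle now reads 90.1°, with a gap between finger and bracket. I'll back off, lift clear and check the button height.

Request:
{"method": "arm_command", "body": {"plan": [[-1,-0.015,-0.006,0,0],[-1,-0.03,-0.015,0,0],[-1,-0.015,0,-0.03,0],[-1,0,0,-0.06,0],[-1,-0.04,0,-0.04,0],[-1,-0.05,0,0,0],[-1,-0.03,0,0,0],[-1,0,0,0,0]]}}

```text
clock: 16.7
eef_pos: [371.2, -154.5, 160.8]
eef_rot: [3.141, -0.001, -0.001]
wrist_force: [0.8, -1.2, -0.2]
finger_gap: 0.8
finger_force: 0.0
```

```bash
python3 m.py d
```

```text
[ 371.2 -154.5  160.8]
side dark [298 159  10   7  59] [ 588.4 -166.7  121.1] [ 589.1 -168.9  118.2] ang 253.0060728568484 topz [121.9 123.8]
top dark [382 172  13  13 139] [ 588.6 -174.6  123.9] [ 589.2 -174.9  121.4] ang 253.78431038721612 topz [123.9 126. ]
drawer ((644.6329345703125, 0.1533660888671875), (149.88034057617188, 259.9048767089844), 70.48845672607422)
```

View pics/dtop.png

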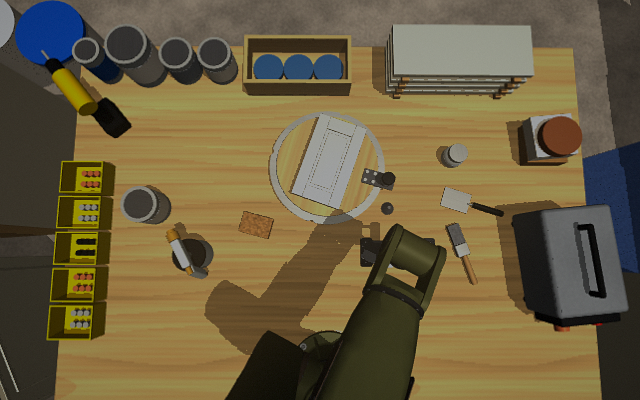

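View pics/dside.png

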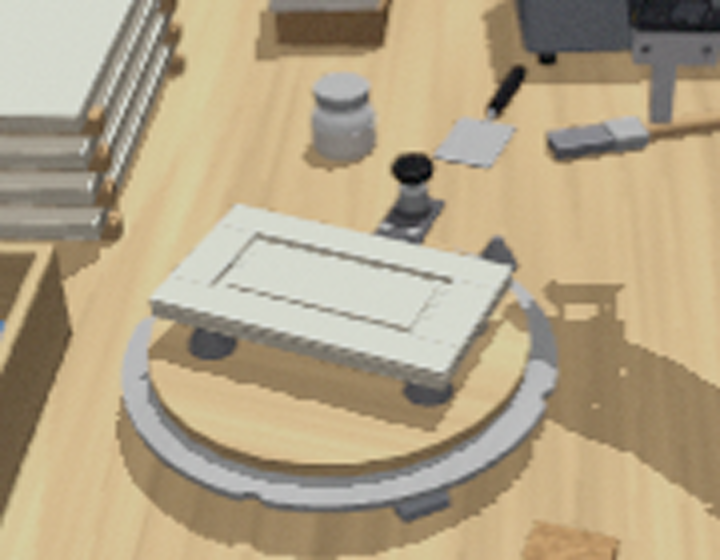

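The button top is back at 124 mm (top view (388,178)), so the plunger is sprung up. Drawer angle has gone from 70.2° to 160.5°, a quarter turn. The cone at (387,208) and the other things haven't moved, and the arm is clear.

```bash
python3 -c "
from cell import ticket
print(ticket.sign_off())"
```

```text
the job is handed in; nothing more can be done
None
```

The job is handed in: the table is a quarter turn anticlockwise (about 90°) and locked with the plunger sprung up, the drawer front rode round untouched on its cones, the bystanders look unmoved and the arm is clear.

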